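Close the filter holder crosswise

ROBOT

A 6-joint arm with a two-finger parallel gripper is mounted at the origin on the work surface; the furniture and walls round the work are solid. World frame = base frame: x ahead of the robot, y to its left, z up, the work surface at z = 0. Lengths are in m, angles in degrees, forces in N, time in s.
With the tool pointing down it reaches from about 0.35 to 1 m from the base axis. Payload 7.1 kg.
Tool frame: the origin (TCP) lies between the finger pads; the fingertips stand 19 mm ahead of it and the grasp point (between the pads) is the TCP; z points along the fingers, y is the line along which they close (so a half turn about z gives the same grasp; the last joint's range is limited). The gripper opens to 85 mm and grips with 20 to 120 N. Pads are 22 mm wide; open, the fingers measure 114 mm over their backs; the gripper's body (76 mm by 85 mm) begins 54 mm behind the grasp point. The pads swing forward as they close: fully open they stand 13 mm farther back than shut.
Start: joints at [72.594, 24.242, 93.386, -0, 62.372, -1.089], TCP at [0.176, 0.6, 0.25] pointing down, gripper open.
Joint ranges: [-172.04, 172.04], [-51.8, 120.97], [4.93, 147.93], [-75.15, 255.16], [6.16, 154.13], [-145.62, 145.62]. Speed limits (degrees/s): [136.94, 136.94, 172.46, 180, 180, 180].

INTERFACE

Orientations are given as a 3x3 rotation matrix whose columns are the frame's x, y, z axes.
In Python, from bench import readout, eyes, hand_in, search_frame, masks_of, mark_of gives the robot as it stands.
- The arm moves only by the tool move_arm, never from a script. Its argument "deltas" is one flat list of numbers, 7 for each row, row after row: the closure, from 0 (fully open) to 1 (shut), then the shift along the tool's x, y, z in mm, then the turn, a rotation vector about the tool's x, y, z in degrees. A call has exactly 8 rows; each row is the pose to reach, as a shift and turn from the pose commanded when the call began, along the tool's axes at that moment; what a row does not reach only later rows make up. A row lasts 1/10 s, in which the tool goes at most 50 mm and 8.59 degrees, less where a joint would pass 70% of its speed; a pose out of reach is approached as far as the arm can. A call with a gripper value outside its range is refused whole. The fingers move at their own pace and stop on an object; the grip force is fixed at half the most. Time passes only in rows, so rows that repeat a pose let the fingers close, or fill a call up. It gives the time, the measured TCP pose, the force, the opening and the grip force at its end, in the units of the state.
- readout.get_obs(): the state, without advancing time (a new reading comes with each control period).
- eyes.camera(name): name is "scene" or "top" or "wrist"; returns the picture (480x640x3 uint8, red, green, blue); there is no depth.
- eyes.get_calibration(name): a dict with "mtx" (3x3 intrinsics, pixels), "dist_coeffs" ([k1, k2, p1, p2, k3] as OpenCV has them; the pictures are not rectified), "R" (3x3) and "t" (3): a world point X has camera coordinates R X + t. Camera axes: x right, y down, z forward; pixel columns grow to the right and rows downward; lengths in m; the calibration is good to about 2 mm. A picture is of the moment at which its call begins: read the wrist's pose just before it. get_calibration takes no time and is no camera call; for the wrist camera it gives the pose at the moment of the call.
- hand_in(): hands the job in; it is judged then, once.
Trained networks look in the newest picture that a camera, given by its name, has taken for a name from the list of things; names that differ only in an ending like _2 or _b are one class to them, and where a whole thing is asked for, a point or a joint stands for the part that bears it (a point fixed in the world has none). Each returns a list of dicts, best first, with "conf" (0 to 1); they miss things now and then, are a little off and sometimes report something else, mostly with a low value. They report only what shows in the picture. A call takes as long as a camera call.
- search_frame(camera, thing): "location" ([x, y, z] in m, in world coordinates, good to about 4 mm: the middle of the surface that is visible of it).
- masks_of(camera, thing): "mask" (480x640 bool, what is visible of it).
- mark_of(camera, thing): "location" ([x, y, z] in m, in world coordinates, good to about 4 mm: a listed point, or the origin of a listed thing).
The state is a dict: "time_s": time; "joint_positions": joint angles; "joint_vel": joint speeds; "effort": joint torques, N m; "tool_pos": TCP position; "tcp_rot": TCP orientation; "ft_force": force on the tool from outside, world axes, zero at the start; "moment": the same for the moment, N m; "gripper_width": opening from 0.0 (shut) to 1.0 (fully open); "finger_force": force on a finger pad.
Only numpy, scipy, OpenCV 4.12 (cv2) and the standard library are available. Lean on these libraries where they do the work, as an engineer would, in place of code of your own. Each camera call takes 0.05 s, during which the arm holds its last target. There are 200 camera calls.

TASK

A membrane has been laid in the steel filter holder and its cover rests on the soft gasket: screw the cover down with the four black hand knobs, always doing a knob and then the one opposite before the other pair. In a first round turn each about a sixth of a turn clockwise; in a second round, crosswise again, tighten each firmly, to about 0.3 newton metres, so that the cover sits flat and metal to metal on the rim. Do not let the cover cock over on the way, do not overtighten, and leave the other things on the bench where they are.

Things in the scene. Friction and masses are not known exactly. Their poses are not given: they have to be found in the camera images.
- base: lower half of the stainless disc filter holder, fixed to the bench: 168 mm across, on three legs. The origin is on its axis at bench level; z up. Its flat metal rim is 60 mm above the origin. Four studs stand 62 mm from the axis: A at +x, B at +y, C at -x, D at -y of this frame.
- cover: loose round stainless cover, captive under the knobs, 168 mm across, 12 mm thick, 2 kg, with a low dome, a hose nozzle in the middle up to 59 mm above its underside (26 mm across) and a small grey vent plug. Origin at the centre of its underside, z up. It starts level on the springy orange gasket, about 2 mm above the rim; seated, it is level, 60 mm above the base's origin.
- rim (a point): centre of the base's metal rim plane. At the start the collars are 74 to 74.9 mm above the base's origin, 0 to 1.2 mm over the cover; when tight they are at about 72 mm. So a knob needs 1.8 to 2.8 rad in all, by an amount that only the feel tells: soft while the gasket (2.5 N per mm at each knob) gives, then the clamping force rises by about 10 N per 0.1 rad.
- collar (a point): point on the base's axis, 72 mm above its origin, where the collars meet the seated cover. A knob's torque is friction under its collar, about 0.009 N m per newton of clamping force (give or take a fifth), plus 0.05 N m in the thread: under 0.15 N m on the gasket, 0.3 N m when firm; 0.5 is too much. Read with the hand at rest it is uneven and a fifth to a third lower.
- knob_a: black ribbed hand knob A, opposite C, at the base's +x, 62 mm off its axis, captive. Origin on its axis at the underside of its steel collar (37 mm across), z up, x along the white line on its steel-centred top. The round grip, 36 mm across, reaches from 10 to 38 mm above the origin. Clockwise from above screws it down, 8 mm per full turn (steep four-start thread).
- knob_b: black ribbed hand knob B, opposite D, at the base's +y, 62 mm off its axis, captive. Origin on its axis at the underside of its steel collar (37 mm across), z up, x along the white line on its steel-centred top. The round grip, 36 mm across, reaches from 10 to 38 mm above the origin. Clockwise from above screws it down, 8 mm per full turn (steep four-start thread).
- knob_c: black ribbed hand knob C, opposite A, at the base's -x, 62 mm off its axis, captive. Origin on its axis at the underside of its steel collar (37 mm across), z up, x along the white line on its steel-centred top. The round grip, 36 mm across, reaches from 10 to 38 mm above the origin. Clockwise from above screws it down, 8 mm per full turn (steep four-start thread).
- knob_d: black ribbed hand knob D, opposite B, at the base's -y, 62 mm off its axis, captive. Origin on its axis at the underside of its steel collar (37 mm across), z up, x along the white line on its steel-centred top. The round grip, 36 mm across, reaches from 10 to 38 mm above the origin. Clockwise from above screws it down, 8 mm per full turn (steep four-start thread).
- tweezers: steel tweezers lying flat, 23 x 126 x 9 mm; a bystander, leave it alone. Origin at the centre of its underside.
- petri_stack: stack of clear dishes to the left of the holder, 90 mm across, 61 mm tall; a bystander, leave it alone. Origin at the centre of its underside.
- rack: orange rack of micro tubes, 65 x 160 x 42 mm; a bystander, leave it alone. Origin at the centre of its underside.
- timer: white timer leaning on its stand, 47 x 66 x 57 mm; a bystander, leave it alone. Origin at the centre of its underside.

How it is judged (in metres and radians):
On the way, in this order (a step that is already met when the one before it is completed fails the run):
1. first round: two opposite knobs screwed down until their collars are less than 73.85 mm above the base's origin, while the other two are still as found (over 73.9 mm) (((z of each of knob_a, knob_c in the frame of base below 0.07385 m and z of each of knob_b, knob_d in the frame of base above 0.0739 m) or (z of each of knob_b, knob_d in the frame of base below 0.07385 m and z of each of knob_a, knob_c in the frame of base above 0.0739 m))), for 0.1 s.
2. first round done: all four collars less than 73.85 mm above the base's origin and none clamping with 15 N or more yet (z of each of knob_a, knob_b, knob_c, knob_d in the frame of base below 0.07385 m and contact force between each of knob_a, knob_b, knob_c, knob_d and cover below 15 N), for 0.1 s.
3. second round: two opposite knobs are tight (each clamps with over 15 N) while the other two are not yet (((contact force between each of knob_a, knob_c and cover above 15 N and contact force between each of knob_b, knob_d and cover below 15 N) or (contact force between each of knob_b, knob_d and cover above 15 N and contact force between each of knob_a, knob_c and cover below 15 N))), for 0.1 s.
At the end, for the whole second after the job is handed in: All four knobs clamp the cover with more than 15 N each; the cover is at rest, within 0.5 mm of metal-to-metal on the rim and level within 0.004 rad (contact force between each of knob_a, knob_b, knob_c, knob_d and cover above 15 N and z of cover in the frame of base below 0.0605 m and angle between the z axis of cover and the z axis of base, either way round below 0.004 rad and linear speed of cover below 0.01 m/s); the robot touches nothing.
It fails at once if a knob is overtightened (clamps the cover with more than 65 N, about 0.6 N m) (contact force between any of knob_a, knob_b, knob_c, knob_d and cover above 65 N).
It fails at once if the cover cocks over by more than 0.017 rad (angle between the z axis of cover and the z axis of base, either way round above 0.017 rad).
It fails at once if a bystander is shifted by more than 20 mm (distance of any of tweezers, petri_stack, rack, timer from where it was at the start of the episode above 0.02 m).
It also fails if it takes over 72 s, if anything falls off the work surface, if the arm or the gripper's body presses on something with over 40 N, if the wrist force passes 120 N, or if a joint passes its speed limit or range.

## Working session

There is one attempt and no reset: what is moved stays moved. The work goes in short steps, Python scripts to look and compute and a tool call to move; the robot and the scene stay as the last step left them, time stands still between calls to the robot, and variables do not carry over. Pictures are saved under pics/ and viewed, at most 10 in all, crops included, and the job is handed in when it is done.

Besides the shell and the picture viewer there is one more tool, called as name(argument=value, ...) on one line, values as JSON. move_arm: Moves the arm, as the interface text tells. Its arguments: {"type":"object","properties":{"deltas":{"type":"array"}},"required":["deltas"]}

```bash
mkdir -p pics; ls; python3 - <<'E'
from bench import readout, eyes, search_frame, masks_of, mark_of
import cv2, numpy as np
o=readout.get_obs(); print({k:np.round(v,3).tolist() for k,v in o.items()})
for c in ["scene","top"]:
    im=eyes.camera(c); cv2.imwrite(f"pics/{c}0.png",im[:,:,::-1])
for n in ["base","cover","rim","collar","knob_a","tweezers","petri_stack","rack","timer"]:
    for c in ["scene","top"]:
        print(c,n,[(round(d['conf'],2),np.round(d['location'],4).tolist()) for d in mark_of(c,n)][:5])
E
```

```text
pics
{'time_s': 0.0, 'joint_positions': [72.594, 24.286, 93.432, -0.001, 62.371, -1.088], 'joint_vel': [-0.032, 0.028, -0.036, 0.027, 0.115, -0.008], 'effort': [-0.002, -55.74, -28.174, -0.0, 0.008, -0.0], 'tool_pos': [0.175, 0.599, 0.25], 'tcp_rot': [[-0.96, 0.281, -0.0], [0.281, 0.96, -0.001], [0.0, -0.002, -1.0]], 'ft_force': [-0.719, -0.092, -0.397], 'moment': [0.011, -0.01, -0.048], 'finger_force': 0.0, 'gripper_width': 1.0}
scene base [(0.79, [0.5672, -0.0335, 0.0033]), (0.41, [0.5689, -0.0276, 0.0627])]
top base [(0.95, [0.5665, -0.028, 0.0038])]
scene cover [(0.96, [0.5713, -0.0288, 0.0644])]
top cover [(0.73, [0.5691, -0.0299, 0.0629])]
scene rim []
top rim []
scene collar [(0.83, [0.5694, -0.0283, 0.0714])]
top collar []
scene knob_a [(0.86, [0.6289, -0.049, 0.075]), (0.76, [0.5117, -0.0088, 0.0746]), (0.64, [0.5468, -0.089, 0.0724]), (0.52, [0.5851, 0.0287, 0.0782])]
top knob_a [(0.82, [0.5867, 0.0286, 0.0776]), (0.77, [0.5481, -0.087, 0.0749]), (0.72, [0.6291, -0.0456, 0.069]), (0.72, [0.5068, -0.0064, 0.0739])]
scene tweezers [(0.74, [0.3754, 0.2939, -0.0008])]
top tweezers [(0.62, [0.3778, 0.2943, -0.0059])]
scene petri_stack [(0.97, [0.5884, 0.3524, 0.0039]), (0.41, [0.5866, 0.0284, 0.0771])]
top petri_stack [(0.57, [0.627, -0.0479, 0.07]), (0.56, [0.5909, 0.356, -0.0042])]
scene rack [(0.59, [0.4291, -0.2802, 0.0011])]
top rack [(0.84, [0.4277, -0.2804, -0.002])]
scene timer [(0.63, [0.364, -0.1745, 0.0008]), (0.15, [0.3755, 0.2937, 0.0004])]
top timer [(0.84, [0.3627, -0.167, -0.002])]
```

View pics/top0.png

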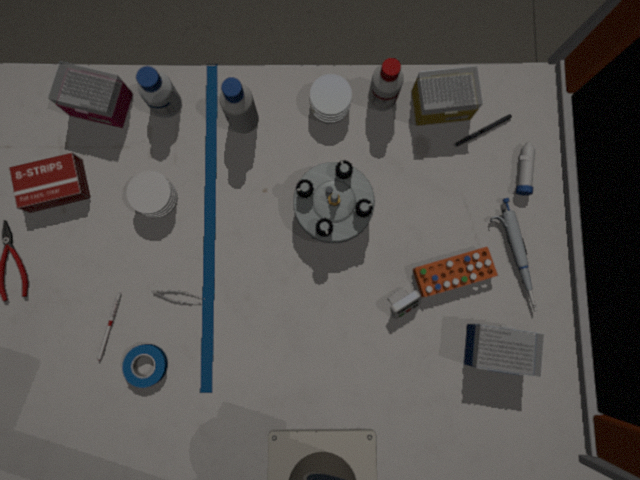

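View pics/scene0.png

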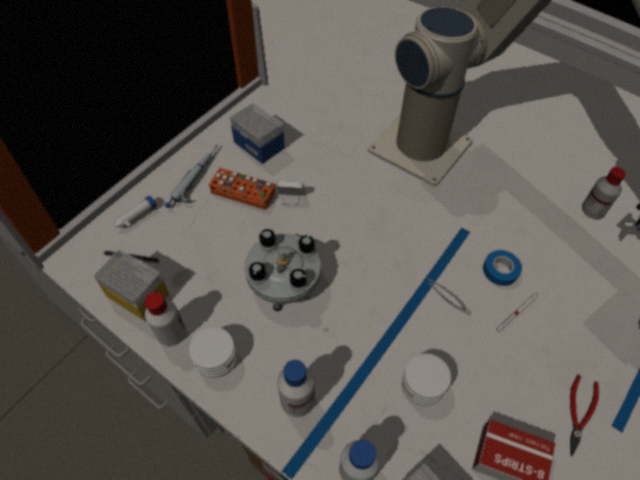

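```bash
python3 - <<'E'
import numpy as np
P=np.array([[.6289,-.049],[.5117,-.0088],[.5468,-.089],[.5851,.0287],[.5867,.0286],[.5481,-.087],[.6291,-.0456],[.5068,-.0064]])
g=[0,1,2,3,3,2,0,1]; off=[0,180,-90,90]
from scipy.optimize import least_squares
f=lambda q: np.concatenate([P[i]-q[:2]-.062*np.array([np.cos(q[2]+np.radians(off[k])),np.sin(q[2]+np.radians(off[k]))]) for i,k in enumerate(g)])
s=least_squares(f,[.568,-.03,-.3]);q=s.x;print(q[:2],np.degrees(q[2]),np.round(s.fun*1e3,1))
for k in range(4):
  a=q[2]+np.radians(off[k]);print("ESWN"[0] if k==0 else "EWSN"[k],np.round(q[:2]+.062*np.array([np.cos(a),np.sin(a)]),4))
E
```

```text
[ 0.5679    -0.0285625] -18.293029750354176 [ 2.1 -1.   2.7  0.3 -1.6 -1.6 -2.3 -1.6 -0.7 -1.7 -0.3  0.4  2.3  2.4
 -2.2  2.7]
E [ 0.6268 -0.048 ]
W [ 0.509  -0.0091]
S [ 0.5484 -0.0874]
N [0.5874 0.0303]
```

The top view shows the holder at about (337,202) with four knobs on an 18°-rotated cross. Bystanders are clear of it. I'll move over it now.

move_arm(deltas=[0.4, -36.8, -32.9, 0, 0, 0, 0, 0.4, -73.6, -65.8, 0, 0, 0, 0, 0.4, -110.4, -98.7, 0, 0, 0, 0, 0.4, -147.2, -131.6, 0, 0, 0, 0, 0.4, -184, -164.5, 0, 0, 0, 0, 0.4, -220.8, -197.4, 0, 0, 0, 0, 0.4, -257.6, -230.3, 0, 0, 0, 0, 0.4, -294.4, -263.2, 0, 0, 0, 0])

```text
time_s: 1.8
tool_pos: [0.385, 0.2628, 0.2507]
tcp_rot: [[-0.96, 0.281, 0.001], [0.281, 0.96, 0.0], [-0.001, 0.001, -1.0]]
ft_force: [0.7, -0.2, -0.2]
gripper_width: 0.601
finger_force: 0.0
```

move_arm(deltas=[0.4, -36.9, -32.9, 0, 0, 0, 7, 0.4, -73.8, -65.8, 0, 0, 0, 14, 0.4, -110.7, -98.6, 0, 0, 0, 21, 0.4, -147.6, -131.4, 0, 0, 0, 28, 0.4, -184.5, -164.3, 0, 0, 0, 35, 0.4, -221.4, -197.1, 0, 0, 0, 42, 0.4, -258.4, -230, 0, 0, 0, 48.7, 0.4, -258.4, -230, 0, 0, 0, 48.7])

```text
time_s: 2.6
tool_pos: [0.5706, -0.0335, 0.2507]
tcp_rot: [[-0.415, 0.91, 0.003], [0.91, 0.415, -0.001], [-0.002, 0.002, -1.0]]
ft_force: [-0.9, 0.5, 0.1]
gripper_width: 0.6
finger_force: 0.0
```

```bash
python3 - <<'E'
from bench import readout, eyes, mark_of
import cv2, numpy as np
o=readout.get_obs(); print({k:np.round(v,3).tolist() for k,v in o.items()})
im=eyes.camera("wrist"); cv2.imwrite("pics/w0.png",im[:,:,::-1])
c=eyes.get_calibration("wrist"); print(np.round(-c['R'].T@c['t'],3), c['R'][2])
for n in ["knob_a","collar","cover"]:
    print(n,[(round(d['conf'],2),np.round(d['location'],4).tolist()) for d in mark_of("wrist",n)][:5])
E
```

```text
{'time_s': 2.6, 'joint_positions': [-4.522, 19.685, 100.371, -0.074, 59.769, -29.025], 'joint_vel': [3.95, -1.819, 4.059, 1.922, 0.867, -2.08], 'effort': [-1.953, -48.633, -28.232, -0.294, -0.073, 0.356], 'tool_pos': [0.571, -0.034, 0.251], 'tcp_rot': [[-0.415, 0.91, 0.003], [0.91, 0.415, -0.001], [-0.002, 0.002, -1.0]], 'ft_force': [-0.926, 0.507, 0.063], 'moment': [0.009, -0.052, 0.01], 'finger_force': 0.0, 'gripper_width': 0.6}
[0.54  0.029 0.373] [ 0.10963002 -0.23592176 -0.96556832]
knob_a [(0.88, [0.625, -0.043, 0.0725]), (0.85, [0.5867, 0.0302, 0.0786]), (0.61, [0.5115, -0.0105, 0.0748]), (0.56, [0.5473, -0.0846, 0.0734])]
collar []
cover [(0.88, [0.5682, -0.0269, 0.0607])]
```

View pics/w0.png

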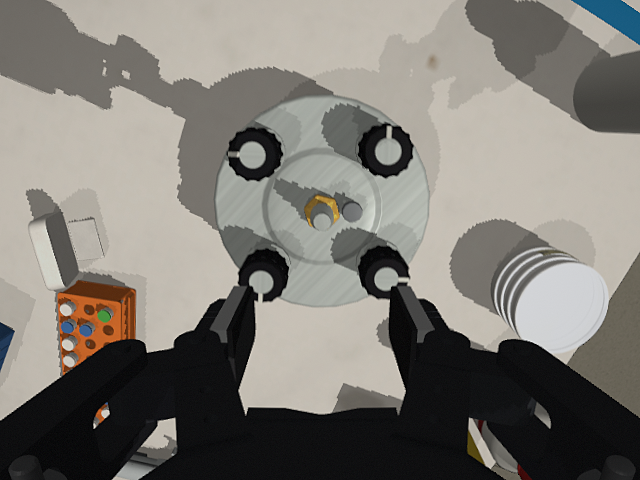

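The wrist view shows knob tops at about (253,153), (388,150), (260,283) and (385,278), nozzle at (320,215). Next I'll back-project the steel tops from a settled view.

```bash
python3 - <<'E'
from bench import readout, eyes
import cv2, numpy as np
from scipy.optimize import least_squares
o=readout.get_obs()
c=eyes.get_calibration("wrist");im=eyes.camera("wrist")
print(np.round(o['tool_pos'],4),np.abs(o['joint_vel']).max(), np.degrees(np.arctan2(o['tcp_rot'][1][1],o['tcp_rot'][0][1])))
o=readout.get_obs();print(np.round(o['tool_pos'],4))
K,D,R,t=[np.array(c[k]) for k in("mtx","dist_coeffs","R","t")]
P=[]
for u,v in [(253,153),(388,150),(260,283),(385,278)]:
    g=cv2.cvtColor(im,cv2.COLOR_RGB2GRAY)[v-30:v+30,u-30:u+30]
    n,l,s,ce=cv2.connectedComponentsWithStats(cv2.morphologyEx((g>110).astype(np.uint8),cv2.MORPH_OPEN,np.ones((7,7),np.uint8)))
    d=np.hypot(*(ce-30).T)+100*(s[:,4]>900)
    d[0]=1e3;i=d.argmin();px=ce[i]+[u-30,v-30]
    r=R.T@np.append(cv2.undistortPoints(px.reshape(1,1,2),K,D).ravel(),1);C=-R.T@t
    X=C+r*(.1125-C[2])/r[2];P.append(X[:2]);print(px.round(1),s[i,4],X.round(4))
P=np.array(P)
E
```

```text
[ 0.5668 -0.0282  0.25  ] 0.9636202591781092 25.043013149676444
[ 0.5667 -0.0278  0.2502]
[255.6 165.5] 549 [ 0.5084 -0.0061  0.1125]
[390.9 163.1] 534 [0.587  0.0323 0.1125]
[263.5 291.5] 396 [ 0.5471 -0.0846  0.1125]
[384.3 289.1] 274 [ 0.6232 -0.0471  0.1125]
```

move_arm(deltas=[0.4, -21, 23, 20, 0, 0, 0, 0.4, -42.2, 45.9, 50, 0, 0, 0, 0.4, -42.2, 45.9, 95, 0, 0, 0, 0.4, -42.2, 45.9, 130, 0, 0, 0, 0.4, -42.2, 45.9, 144, 0, 0, 0, 0.4, -42.2, 45.9, 144, 0, 0, 0, 0.4, -42.2, 45.9, 144, 0, 0, 0, 0.4, -42.2, 45.9, 144, 0, 0, 0])

```text
time_s: 3.65
tool_pos: [0.6284, -0.0474, 0.1087]
tcp_rot: [[-0.423, 0.906, 0.004], [0.906, 0.423, -0.0], [-0.002, 0.003, -1.0]]
ft_force: [0.5, -1.0, 0.4]
gripper_width: 0.599
finger_force: 0.0
```

move_arm(deltas=[0.7, 0, 0, 0, 0, 0, 0, 1, 0, 0, 0, 0, 0, 0, 1, 0, 0, 0, 0, 0, 0, 1, 0, 0, 0, 0, 0, 0, 1, 0, 0, 0, 0, 0, 0, 1, 0, 0, 0, 0, 0, 0, 1, 0, 0, 0, 0, 0, 0, 1, 0, 0, 0, 0, 0, 0])

```text
time_s: 4.45
tool_pos: [0.6273, -0.0481, 0.1087]
tcp_rot: [[-0.422, 0.906, 0.001], [0.906, 0.422, -0.001], [-0.001, 0.001, -1.0]]
ft_force: [-4.3, -0.9, 11.1]
gripper_width: 0.402
finger_force: 58.8
```

```bash
cat > st.py <<'E'
from bench import readout
import numpy as np
def st():
    o=readout.get_obs(); R=np.array(o['tcp_rot'])
    print("t",round(o['time_s'],2),"pos",np.round(np.array(o['tool_pos'])*1e3,1),"yaw",np.degrees(np.arctan2(R[1,1],R[0,1])).round(2),"F",np.round(o['ft_force'],1),"Ftool",(R.T@o['ft_force']).round(1),"M",np.round(o['moment'],3),"w",round(o['gripper_width'],3),"gf",np.round(o['finger_force'],1),"j6",round(o['joint_positions'][5],1))
if __name__=="__main__": st()
E
python3 st.py; python3 - <<'E'
from bench import eyes; import cv2
cv2.imwrite("pics/w1.png",eyes.camera("wrist")[:,:,::-1])
E
```

```text
t 4.45 pos [627.3 -48.1 108.7] yaw 24.99 F [-4.3 -0.9 11.1] Ftool [  1.   -4.2 -11.1] M [-0.112  0.732  0.047] w 0.402 gf 58.8 j6 -30.4
```

View pics/w1.png

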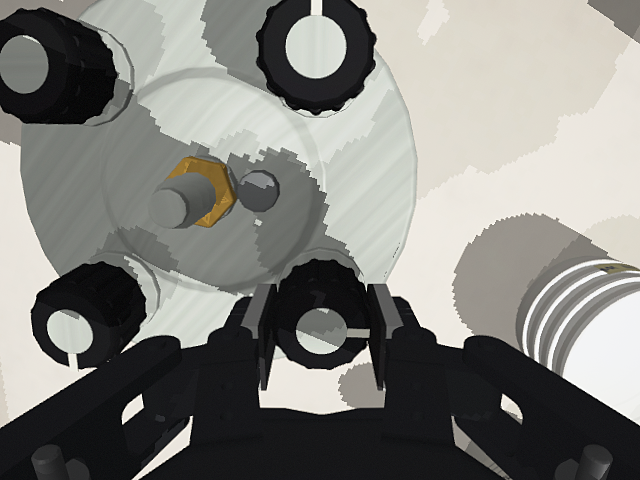

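Knob E is gripped squarely, with its top at about (322,327) between the pads. Turning it 60°.

move_arm(deltas=[1, 0, -1, 0, 0, 0, 8.5, 1, 0, -1, 0, 0, 0, 17, 1, 0, -1, 0, 0, 0, 25.5, 1, 0, -1, 0, 0, 0, 34, 1, 0, -1, 0, 0, 0, 42.5, 1, 0, -1, 0, 0, 0, 51, 1, 0, -1, 0, 0, 0, 59, 1, 0, -1, 0, 0, 0, 60])

```text
time_s: 5.3
tool_pos: [0.6263, -0.0481, 0.1075]
tcp_rot: [[0.576, 0.818, 0.001], [0.818, -0.576, 0.0], [0.001, 0.001, -1.0]]
ft_force: [-1.9, 1.6, 4.2]
gripper_width: 0.401
finger_force: 59.6
```

```bash
python3 st.py
```

```text
t 5.3 pos [626.3 -48.1 107.5] yaw -35.14 F [-1.9  1.6  4.2] Ftool [ 0.2 -2.5 -4.2] M [ 0.186  0.418 -0.008] w 0.401 gf 59.6 j6 29.6
```

move_arm(deltas=[0.4, 0, 0, 0, 0, 0, 0, 0.4, 0, 0, 0, 0, 0, 0, 0.4, 0, 0, -20, 0, 0, 0, 0.4, 0, 0, -48, 0, 0, 0, 0.4, -9, -30, -48, 0, 0, -8.5, 0.4, -18, -60, -48, 0, 0, -17, 0.4, -27, -90, -48, 0, 0, -25.5, 0.4, -35.1, -119.4, -48, 0, 0, -34])

```text
time_s: 6.1
tool_pos: [0.5071, -0.0081, 0.1545]
tcp_rot: [[0.01, 1.0, 0.001], [1.0, -0.01, -0.0], [-0.0, 0.001, -1.0]]
ft_force: [0.4, -0.2, -0.6]
gripper_width: 0.603
finger_force: 0.0
```

move_arm(deltas=[0.4, 0, 0, 0, 0, 0, -8.5, 0.4, 0, 0, 15, 0, 0, -17, 0.4, 0, 0, 35, 0, 0, -25.5, 0.4, 0, 0, 48, 0, 0, -26, 0.4, 0, 0, 48, 0, 0, -26, 0.4, 0, 0, 48, 0, 0, -26, 1, 0, 0, 48, 0, 0, -26, 1, 0, 0, 48, 0, 0, -26])

```text
time_s: 6.9
tool_pos: [0.5098, -0.008, 0.1076]
tcp_rot: [[-0.421, 0.907, 0.004], [0.907, 0.421, 0.001], [-0.001, 0.003, -1.0]]
ft_force: [1.9, 2.6, 1.7]
gripper_width: 0.402
finger_force: 59.4
```

```bash
python3 st.py
```

```text
t 6.9 pos [509.8  -8.  107.6] yaw 24.9 F [1.9 2.6 1.7] Ftool [ 1.6  2.9 -1.7] M [ 0.501 -0.192  0.   ] w 0.402 gf 59.4 j6 -27.2
```

move_arm(deltas=[1, 0, 0.7, 0, 0, 0, 8.5, 1, 0, 0.7, 0, 0, 0, 17, 1, 0, 0.7, 0, 0, 0, 25.5, 1, 0, 0.7, 0, 0, 0, 34, 1, 0, 0.7, 0, 0, 0, 42.5, 1, 0, 0.7, 0, 0, 0, 51, 1, 0, 0.7, 0, 0, 0, 59, 1, 0, 0.7, 0, 0, 0, 60])

```text
time_s: 7.7
tool_pos: [0.5088, -0.0078, 0.1064]
tcp_rot: [[0.576, 0.817, 0.0], [0.817, -0.576, 0.0], [0.0, 0.0, -1.0]]
ft_force: [1.1, 2.6, -5.2]
gripper_width: 0.398
finger_force: 60.4
```

```bash
python3 st.py; python3 - <<'E'
import numpy as np
# commanded pose ledger
def rel(p,yaw,q):
    a=np.radians(yaw);d=np.array(q)-p;return np.round([-np.sin(a)*d[0]+np.cos(a)*d[1],np.cos(a)*d[0]+np.sin(a)*d[1]],1)
a=np.radians(24.98);p=np.array([508.6,-8.0])+.7*np.array([np.cos(a),np.sin(a)]);print(p)
print("to N",rel(p,-35.02,[587.4,31.0]))
p=np.array([587.4,31.0]);print("N to S",rel(p,-35.02,[548,-86.5]), "S->E",rel(np.array([548,-86.5]),-35.02,[626.4,-48]))
E
```

```text
t 7.7 pos [508.8  -7.8 106.4] yaw -35.17 F [ 1.1  2.6 -5.2] Ftool [ 2.7 -0.5  5.2] M [ 0.418 -0.103  0.02 ] w 0.398 gf 60.4 j6 32.9
[509.23451868  -7.70438869]
to N [76.6 41.8]
N to S [-118.8   35.2] S->E [76.5 42.1]
```

move_arm(deltas=[0.4, 0, 0, 0, 0, 0, 0, 0.4, 0, 0, 0, 0, 0, 0, 0.4, 0, 0, -20, 0, 0, 0, 0.4, 0, 0, -48, 0, 0, 0, 0.4, 19, 10.5, -48, 0, 0, -8.5, 0.4, 38, 21, -48, 0, 0, -17, 0.4, 57, 31.5, -48, 0, 0, -25.5, 0.4, 76.6, 42.3, -48, 0, 0, -34])

```text
time_s: 8.5
tool_pos: [0.5882, 0.0306, 0.1549]
tcp_rot: [[0.01, 1.0, 0.001], [1.0, -0.01, -0.0], [-0.0, 0.001, -1.0]]
ft_force: [0.2, 0.5, 0.6]
gripper_width: 0.599
finger_force: 0.0
```

move_arm(deltas=[0.4, 0, 0, 0, 0, 0, -8.5, 0.4, 0, 0, 15, 0, 0, -17, 0.4, 0, 0, 35, 0, 0, -25.5, 0.4, 0, 0, 48, 0, 0, -26, 0.4, 0, 0, 48, 0, 0, -26, 0.4, 0, 0, 48, 0, 0, -26, 1, 0, 0, 48, 0, 0, -26, 1, 0, 0, 48, 0, 0, -26])

```text
time_s: 9.3
tool_pos: [0.5886, 0.0306, 0.1077]
tcp_rot: [[-0.421, 0.907, 0.003], [0.907, 0.421, 0.0], [-0.001, 0.003, -1.0]]
ft_force: [1.1, 1.2, 2.3]
gripper_width: 0.401
finger_force: 59.5
```

```bash
python3 st.py
```

```text
t 9.3 pos [588.6  30.6 107.7] yaw 24.92 F [1.1 1.2 2.3] Ftool [ 0.6  1.5 -2.3] M [ 0.172 -0.1   -0.017] w 0.401 gf 59.5 j6 -23.1
```

move_arm(deltas=[1, 0, 0, 0, 0, 0, 8.5, 1, 0, 0, 0, 0, 0, 17, 1, 0, 0, 0, 0, 0, 25.5, 1, 0, 0, 0, 0, 0, 34, 1, 0, 0, 0, 0, 0, 42.5, 1, 0, 0, 0, 0, 0, 51, 1, 0, 0, 0, 0, 0, 59, 1, 0, 0, 0, 0, 0, 60])

```text
time_s: 10.1
tool_pos: [0.5876, 0.0307, 0.1065]
tcp_rot: [[0.576, 0.817, 0.001], [0.817, -0.576, 0.0], [0.001, 0.0, -1.0]]
ft_force: [1.4, 1.9, -4.5]
gripper_width: 0.397
finger_force: 60.1
```

```bash
python3 st.py
```

```text
t 10.1 pos [587.6  30.7 106.5] yaw -35.17 F [ 1.4  1.9 -4.5] Ftool [2.4 0.1 4.5] M [ 0.435 -0.258 -0.066] w 0.397 gf 60.1 j6 37.0
```

move_arm(deltas=[0.4, 0, 0, 0, 0, 0, 0, 0.4, 0, 0, 0, 0, 0, 0, 0.4, 0, 0, -20, 0, 0, 0, 0.4, 0, 0, -48, 0, 0, 0, 0.4, -30, 8.5, -48, 0, 0, -8.5, 0.4, -60, 17, -48, 0, 0, -17, 0.4, -90, 25.5, -48, 0, 0, -25.5, 0.4, -119.2, 34.2, -48, 0, 0, -34])

```text
time_s: 10.9
tool_pos: [0.5465, -0.088, 0.1549]
tcp_rot: [[0.009, 1.0, 0.001], [1.0, -0.009, -0.0], [-0.0, 0.001, -1.0]]
ft_force: [-0.2, 0.2, 0.4]
gripper_width: 0.602
finger_force: 0.0
```

move_arm(deltas=[0.4, 0, 0, 0, 0, 0, -8.5, 0.4, 0, 0, 15, 0, 0, -17, 0.4, 0, 0, 35, 0, 0, -25.5, 0.4, 0, 0, 48, 0, 0, -26, 0.4, 0, 0, 48, 0, 0, -26, 0.4, 0, 0, 48, 0, 0, -26, 1, 0, 0, 48, 0, 0, -26, 1, 0, 0, 48, 0, 0, -26])

```text
time_s: 11.7
tool_pos: [0.5483, -0.0866, 0.1077]
tcp_rot: [[-0.421, 0.907, 0.003], [0.907, 0.421, -0.0], [-0.001, 0.003, -1.0]]
ft_force: [2.1, 2.7, 1.5]
gripper_width: 0.397
finger_force: 59.4
```

```bash
python3 st.py
```

```text
t 11.7 pos [548.3 -86.6 107.7] yaw 24.93 F [2.1 2.7 1.5] Ftool [ 1.6  3.  -1.5] M [ 0.411 -0.137 -0.002] w 0.397 gf 59.4 j6 -35.2
```

move_arm(deltas=[1, 0, 0.7, 0, 0, 0, 8.5, 1, 0, 0.7, 0, 0, 0, 17, 1, 0, 0.7, 0, 0, 0, 25.5, 1, 0, 0.7, 0, 0, 0, 34, 1, 0, 0.7, 0, 0, 0, 42.5, 1, 0, 0.7, 0, 0, 0, 51, 1, 0, 0.7, 0, 0, 0, 59, 1, 0, 0.7, 0, 0, 0, 60])

```text
time_s: 12.5
tool_pos: [0.5474, -0.0864, 0.1064]
tcp_rot: [[0.576, 0.818, -0.0], [0.818, -0.576, 0.0], [-0.0, -0.0, -1.0]]
ft_force: [1.0, 0.5, -4.3]
gripper_width: 0.399
finger_force: 60.1
```

```bash
python3 st.py
```

```text
t 12.5 pos [547.4 -86.4 106.4] yaw -35.16 F [ 1.   0.5 -4.3] Ftool [1.  0.6 4.3] M [ 0.066  0.063 -0.001] w 0.399 gf 60.1 j6 25.0
```

move_arm(deltas=[0.4, 0, 0, 0, 0, 0, 0, 0.4, 0, 0, 0, 0, 0, 0, 0.4, 0, 0, -20, 0, 0, 0, 0.4, 0, 0, -48, 0, 0, 0, 0.4, 19, 10.5, -48, 0, 0, -8.5, 0.4, 38, 21, -48, 0, 0, -17, 0.4, 57, 31.5, -48, 0, 0, -25.5, 0.4, 76.3, 42.3, -48, 0, 0, -34])

```text
time_s: 13.3
tool_pos: [0.6271, -0.0481, 0.155]
tcp_rot: [[0.01, 1.0, 0.001], [1.0, -0.01, -0.0], [-0.0, 0.001, -1.0]]
ft_force: [0.1, -0.9, 0.2]
gripper_width: 0.602
finger_force: 0.0
```

move_arm(deltas=[0.4, 0, 0, 0, 0, 0, -8.5, 0.4, 0, 0, 15, 0, 0, -17, 0.4, 0, 0, 35, 0, 0, -25.5, 0.4, 0, 0, 49, 0, 0, -26, 0.4, 0, 0, 49, 0, 0, -26, 0.4, 0, 0, 49, 0, 0, -26, 1, 0, 0, 49, 0, 0, -26, 1, 0, 0, 49, 0, 0, -26])

```text
time_s: 14.1
tool_pos: [0.6271, -0.0483, 0.1067]
tcp_rot: [[-0.421, 0.907, 0.003], [0.907, 0.421, 0.0], [-0.001, 0.002, -1.0]]
ft_force: [1.0, 1.7, 2.5]
gripper_width: 0.402
finger_force: 59.5
```

```bash
python3 st.py
```

```text
t 14.1 pos [627.1 -48.3 106.7] yaw 24.93 F [1.  1.7 2.5] Ftool [ 1.1  1.7 -2.5] M [ 0.127 -0.052  0.024] w 0.402 gf 59.5 j6 -30.4
```

move_arm(deltas=[1, 0, 0.4, 0, 0, 0, 4, 1, 0, 0.4, 0.1, 0, 0, 8, 1, 0, 0.4, 0.2, 0, 0, 12, 1, 0, 0.4, 0.3, 0, 0, 16, 1, 0, 0.4, 0.4, 0, 0, 20, 1, 0, 0.4, 0.5, 0, 0, 24, 1, 0, 0.4, 0.6, 0, 0, 27, 1, 0, 0.4, 0.6, 0, 0, 30])

```text
time_s: 14.9
tool_pos: [0.6267, -0.0483, 0.1061]
tcp_rot: [[0.09, 0.996, 0.001], [0.996, -0.09, -0.0], [-0.0, 0.001, -1.0]]
ft_force: [-1.7, -0.8, 6.0]
gripper_width: 0.399
finger_force: 59.7
```

```bash
python3 st.py
```

```text
t 14.9 pos [626.7 -48.3 106.1] yaw -5.15 F [-1.7 -0.8  6. ] Ftool [-0.9 -1.6 -6. ] M [-0.038  0.424  0.166] w 0.399 gf 59.7 j6 -0.3
```

move_arm(deltas=[1, 0, 0, 0, 0, 0, 1, 1, 0, 0, 0, 0, 0, 2, 1, 0, 0, 0.1, 0, 0, 3, 1, 0, 0, 0.1, 0, 0, 4, 1, 0, 0, 0.2, 0, 0, 5, 1, 0, 0, 0.2, 0, 0, 6, 1, 0, 0, 0.2, 0, 0, 7, 1, 0, 0, 0.2, 0, 0, 8])

```text
time_s: 15.7
tool_pos: [0.6265, -0.0483, 0.106]
tcp_rot: [[0.226, 0.974, 0.001], [0.974, -0.226, -0.0], [-0.0, 0.001, -1.0]]
ft_force: [-3.8, 1.0, 6.6]
gripper_width: 0.399
finger_force: 59.9
```

```bash
python3 st.py
```

```text
t 15.7 pos [626.5 -48.3 106. ] yaw -13.06 F [-3.8  1.   6.6] Ftool [ 0.1 -3.9 -6.6] M [-0.006  0.534  0.199] w 0.399 gf 59.9 j6 7.6
```

move_arm(deltas=[1, 0, -0.5, 0, 0, 0, 1, 1, 0, -0.5, 0, 0, 0, 2, 1, 0, -0.5, 0.1, 0, 0, 3, 1, 0, -0.5, 0.1, 0, 0, 4, 1, 0, -0.5, 0.2, 0, 0, 5, 1, 0, -0.5, 0.2, 0, 0, 6, 1, 0, -0.5, 0.2, 0, 0, 7, 1, 0, -0.5, 0.2, 0, 0, 8])

```text
time_s: 16.5
tool_pos: [0.6263, -0.0483, 0.1059]
tcp_rot: [[0.359, 0.933, 0.001], [0.933, -0.359, -0.001], [-0.0, 0.001, -1.0]]
ft_force: [-1.7, -0.4, 7.2]
gripper_width: 0.4
finger_force: 59.8
```

```bash
python3 st.py
```

```text
t 16.5 pos [626.3 -48.3 105.9] yaw -21.05 F [-1.7 -0.4  7.2] Ftool [-1.  -1.5 -7.2] M [-0.037  0.451  0.283] w 0.4 gf 59.8 j6 15.6
```

move_arm(deltas=[0.4, 0, 0, 0, 0, 0, 0, 0.4, 0, 0, 0, 0, 0, 0, 0.4, 0, 0, -20, 0, 0, 0, 0.4, 0, 0, -50, 0, 0, 0, 0.4, -1, -31, -50, 0, 0, -8.5, 0.4, -2, -62, -50, 0, 0, -17, 0.4, -3, -93, -50, 0, 0, -25.5, 0.4, -4.7, -123.8, -50, 0, 0, -34])

```text
time_s: 17.3
tool_pos: [0.5076, -0.0077, 0.1544]
tcp_rot: [[-0.231, 0.973, 0.0], [0.973, 0.231, 0.0], [-0.0, 0.0, -1.0]]
ft_force: [0.4, 0.9, 0.4]
gripper_width: 0.598
finger_force: 0.0
```

move_arm(deltas=[0.4, 0, 0, 0, 0, 0, -6, 0.4, 0, 0, 15, 0, 0, -12, 0.4, 0, 0, 35, 0, 0, -12, 0.4, 0, 0, 49, 0, 0, -12, 0.4, 0, 0, 49, 0, 0, -12, 0.4, 0, 0, 49, 0, 0, -12, 1, 0, 0, 49, 0, 0, -12, 1, 0, 0, 49, 0, 0, -12])

```text
time_s: 18.1
tool_pos: [0.5098, -0.0079, 0.1065]
tcp_rot: [[-0.422, 0.907, 0.003], [0.907, 0.422, 0.0], [-0.001, 0.002, -1.0]]
ft_force: [0.8, 1.7, 2.1]
gripper_width: 0.401
finger_force: 59.4
```

```bash
python3 st.py
```

```text
t 18.1 pos [509.8  -7.9 106.5] yaw 24.97 F [0.8 1.7 2.1] Ftool [ 1.2  1.5 -2.1] M [ 0.301 -0.085  0.027] w 0.401 gf 59.4 j6 -27.2
```

move_arm(deltas=[1, 0, 0.2, 0, 0, 0, 4, 1, 0, 0.2, 0.1, 0, 0, 8, 1, 0, 0.2, 0.2, 0, 0, 12, 1, 0, 0.2, 0.3, 0, 0, 16, 1, 0, 0.2, 0.4, 0, 0, 20, 1, 0, 0.2, 0.5, 0, 0, 24, 1, 0, 0.2, 0.6, 0, 0, 27, 1, 0, 0.2, 0.6, 0, 0, 30])

```text
time_s: 18.9
tool_pos: [0.5094, -0.0079, 0.1058]
tcp_rot: [[0.089, 0.996, 0.001], [0.996, -0.089, -0.0], [0.0, 0.001, -1.0]]
ft_force: [-0.9, 2.0, 5.7]
gripper_width: 0.399
finger_force: 59.6
```

```bash
python3 st.py
```

```text
t 18.9 pos [509.4  -7.9 105.8] yaw -5.12 F [-0.9  2.   5.7] Ftool [ 1.9 -1.1 -5.7] M [0.195 0.273 0.195] w 0.399 gf 59.6 j6 2.9
```

move_arm(deltas=[1, 0, 0, 0, 0, 0, 1, 1, 0, 0, 0, 0, 0, 2, 1, 0, 0, 0.1, 0, 0, 3, 1, 0, 0, 0.1, 0, 0, 4, 1, 0, 0, 0.2, 0, 0, 5, 1, 0, 0, 0.2, 0, 0, 6, 1, 0, 0, 0.2, 0, 0, 7, 1, 0, 0, 0.2, 0, 0, 8])

```text
time_s: 19.7
tool_pos: [0.5092, -0.0079, 0.1057]
tcp_rot: [[0.225, 0.974, 0.001], [0.974, -0.225, -0.0], [0.0, 0.001, -1.0]]
ft_force: [-1.8, 2.2, 6.2]
gripper_width: 0.403
finger_force: 59.8
```

```bash
python3 st.py
```

```text
t 19.7 pos [509.2  -7.9 105.7] yaw -13.03 F [-1.8  2.2  6.2] Ftool [ 1.8 -2.2 -6.2] M [0.256 0.4   0.203] w 0.403 gf 59.8 j6 10.8
```

move_arm(deltas=[1, 0, 0, 0, 0, 0, 1, 1, 0, 0, 0, 0, 0, 2, 1, 0, 0, 0.1, 0, 0, 3, 1, 0, 0, 0.1, 0, 0, 4, 1, 0, 0, 0.2, 0, 0, 5, 1, 0, 0, 0.2, 0, 0, 6, 1, 0, 0, 0.2, 0, 0, 7, 1, 0, 0, 0.2, 0, 0, 8])

```text
time_s: 20.5
tool_pos: [0.5091, -0.0078, 0.1056]
tcp_rot: [[0.359, 0.933, 0.001], [0.933, -0.359, -0.0], [0.0, 0.001, -1.0]]
ft_force: [-3.2, 0.8, 8.6]
gripper_width: 0.403
finger_force: 59.9
```

```bash
python3 st.py
```

```text
t 20.5 pos [509.1  -7.8 105.6] yaw -21.02 F [-3.2  0.8  8.6] Ftool [-0.4 -3.3 -8.6] M [0.224 0.514 0.272] w 0.403 gf 59.9 j6 18.8
```

move_arm(deltas=[1, 0, -0.4, 0, 0, 0, 0.7, 1, 0, -0.4, 0, 0, 0, 1.4, 1, 0, -0.4, 0.1, 0, 0, 2.1, 1, 0, -0.4, 0.1, 0, 0, 2.8, 1, 0, -0.4, 0.1, 0, 0, 3.6, 1, 0, -0.4, 0.1, 0, 0, 4.4, 1, 0, -0.4, 0.1, 0, 0, 5.2, 1, 0, -0.4, 0.1, 0, 0, 6])

```text
time_s: 21.3
tool_pos: [0.509, -0.0078, 0.1055]
tcp_rot: [[0.454, 0.891, 0.002], [0.891, -0.454, -0.0], [0.0, 0.001, -1.0]]
ft_force: [-1.1, 1.4, 7.3]
gripper_width: 0.4
finger_force: 59.9
```

```bash
python3 st.py
```

```text
t 21.3 pos [509.   -7.8 105.5] yaw -27.0 F [-1.1  1.4  7.3] Ftool [ 0.7 -1.6 -7.3] M [0.205 0.414 0.345] w 0.4 gf 59.9 j6 24.8
```

move_arm(deltas=[0.4, 0, 0, 0, 0, 0, 0, 0.4, 0, 0, 0, 0, 0, 0, 0.4, 0, 0, -20, 0, 0, 0, 0.4, 0, 0, -50, 0, 0, 0, 0.4, 4.3, 31, -50, 0, 0, -8.5, 0.4, 8.6, 62, -50, 0, 0, -17, 0.4, 13, 93, -50, 0, 0, -25.5, 0.4, 17.2, 123.2, -50, 0, 0, -34])

```text
time_s: 22.1
tool_pos: [0.6272, -0.049, 0.1545]
tcp_rot: [[-0.128, 0.992, 0.0], [0.992, 0.128, -0.0], [-0.0, 0.0, -1.0]]
ft_force: [-0.1, -0.4, 0.2]
gripper_width: 0.6
finger_force: 0.0
```

move_arm(deltas=[0.4, 0, 0, 5, 0, 0, 0, 0.4, 0, 0, 20, 0, 0, 0, 0.4, 0, 0, 40, 0, 0, 0, 0.4, 0, 0, 49.5, 0, 0, 0, 0.4, 0, 0, 49.5, 0, 0, 0, 0.4, 0, 0, 49.5, 0, 0, 0, 1, 0, 0, 49.5, 0, 0, 0, 1, 0, 0, 49.5, 0, 0, 0])

```text
time_s: 22.9
tool_pos: [0.6268, -0.0484, 0.1059]
tcp_rot: [[-0.121, 0.993, 0.002], [0.993, 0.121, -0.0], [-0.0, 0.002, -1.0]]
ft_force: [-0.5, 0.8, 3.3]
gripper_width: 0.403
finger_force: 59.6
```

```bash
python3 st.py
```

```text
t 22.9 pos [626.8 -48.4 105.9] yaw 6.98 F [-0.5  0.8  3.3] Ftool [ 0.9 -0.4 -3.3] M [ 0.199 -0.06   0.039] w 0.403 gf 59.6 j6 -12.5
```

move_arm(deltas=[1, 0, 0, 0, 0, 0, 0.5, 1, 0, 0, 0, 0, 0, 1, 1, 0, 0, 0, 0, 0, 1.5, 1, 0, 0, 0, 0, 0, 2, 1, 0, 0, 0, 0, 0, 2.5, 1, 0, 0, 0, 0, 0, 3, 1, 0, 0, 0, 0, 0, 3.5, 1, 0, 0, 0, 0, 0, 4])

```text
time_s: 23.7
tool_pos: [0.6268, -0.0484, 0.1058]
tcp_rot: [[-0.052, 0.999, 0.002], [0.999, 0.052, -0.0], [-0.0, 0.002, -1.0]]
ft_force: [0.0, 0.9, 6.1]
gripper_width: 0.404
finger_force: 60.1
```

```bash
python3 st.py
```

```text
t 23.7 pos [626.8 -48.4 105.8] yaw 2.97 F [0.  0.9 6.1] Ftool [ 0.9  0.1 -6.1] M [0.188 0.055 0.339] w 0.404 gf 60.1 j6 -8.5
```

move_arm(deltas=[0.4, 0, 0, 0, 0, 0, 0, 0.4, 0, 0, 0, 0, 0, 0, 0.4, 0, 0, -20, 0, 0, 0, 0.4, 0, 0, -50, 0, 0, 0, 0.4, 20, -8.6, -50, 0, 0, -5.5, 0.4, 40, -17.2, -50, 0, 0, -11, 0.4, 60, -25.8, -50, 0, 0, -16.5, 0.4, 80.7, -34.4, -50, 0, 0, -22])

```text
time_s: 24.5
tool_pos: [0.5868, 0.0308, 0.1546]
tcp_rot: [[-0.425, 0.905, -0.0], [0.905, 0.425, -0.0], [0.0, -0.0, -1.0]]
ft_force: [-0.3, 0.1, 0.5]
gripper_width: 0.601
finger_force: 0.0
```

move_arm(deltas=[0.4, 0, 0, 5, 0, 0, 0, 0.4, 0, 0, 20, 0, 0, 0, 0.4, 0, 0, 40, 0, 0, 0, 0.4, 0, 0, 49.6, 0, 0, 0, 0.4, 0, 0, 49.6, 0, 0, 0, 0.4, 0, 0, 49.6, 0, 0, 0, 1, 0, 0, 49.6, 0, 0, 0, 1, 0, 0, 49.6, 0, 0, 0])

```text
time_s: 25.3
tool_pos: [0.5887, 0.0304, 0.1062]
tcp_rot: [[-0.422, 0.907, 0.003], [0.907, 0.422, 0.0], [-0.001, 0.003, -1.0]]
ft_force: [1.7, 0.8, 0.1]
gripper_width: 0.4
finger_force: 59.6
```

```bash
python3 st.py
```

```text
t 25.3 pos [588.7  30.4 106.2] yaw 24.96 F [1.7 0.8 0.1] Ftool [ 0.   1.9 -0.1] M [-0.021 -0.187 -0.063] w 0.4 gf 59.6 j6 -23.2
```

move_arm(deltas=[1, 0, 0, 0, 0, 0, 3, 1, 0, 0, 0.1, 0, 0, 6, 1, 0, 0, 0.2, 0, 0, 9, 1, 0, 0, 0.3, 0, 0, 12, 1, 0, 0, 0.4, 0, 0, 15, 1, 0, 0, 0.4, 0, 0, 18, 1, 0, 0, 0.5, 0, 0, 20, 1, 0, 0, 0.5, 0, 0, 22])

```text
time_s: 26.1
tool_pos: [0.5883, 0.0303, 0.1057]
tcp_rot: [[-0.051, 0.999, 0.002], [0.999, 0.051, -0.0], [-0.0, 0.002, -1.0]]
ft_force: [0.9, -1.3, 2.5]
gripper_width: 0.394
finger_force: 59.6
```

```bash
python3 st.py
```

```text
t 26.1 pos [588.3  30.3 105.7] yaw 2.91 F [ 0.9 -1.3  2.5] Ftool [-1.4  0.8 -2.5] M [-0.051 -0.037  0.054] w 0.394 gf 59.6 j6 -1.1
```

move_arm(deltas=[1, 0, 0, 0, 0, 0, 1.2, 1, 0, 0, 0, 0, 0, 2.4, 1, 0, 0, 0.1, 0, 0, 3.6, 1, 0, 0, 0.1, 0, 0, 5, 1, 0, 0, 0.1, 0, 0, 6.4, 1, 0, 0, 0.2, 0, 0, 7.8, 1, 0, 0, 0.2, 0, 0, 9, 1, 0, 0, 0.2, 0, 0, 10])

```text
time_s: 26.9
tool_pos: [0.5881, 0.0303, 0.1055]
tcp_rot: [[0.123, 0.992, 0.001], [0.992, -0.123, -0.0], [0.0, 0.001, -1.0]]
ft_force: [-0.7, -0.2, 7.6]
gripper_width: 0.399
finger_force: 60.1
```

```bash
python3 st.py
```

```text
t 26.9 pos [588.1  30.3 105.5] yaw -7.06 F [-0.7 -0.2  7.6] Ftool [-0.3 -0.6 -7.6] M [-0.11   0.197  0.079] w 0.399 gf 60.1 j6 8.9
```

move_arm(deltas=[1, 0, 0, 0, 0, 0, 1.2, 1, 0, 0, 0, 0, 0, 2.4, 1, 0, 0, 0.1, 0, 0, 3.6, 1, 0, 0, 0.1, 0, 0, 5, 1, 0, 0, 0.1, 0, 0, 6.4, 1, 0, 0, 0.2, 0, 0, 7.8, 1, 0, 0, 0.2, 0, 0, 9, 1, 0, 0, 0.2, 0, 0, 10])

```text
time_s: 27.7
tool_pos: [0.5878, 0.0304, 0.1053]
tcp_rot: [[0.293, 0.956, 0.001], [0.956, -0.293, -0.0], [0.0, 0.001, -1.0]]
ft_force: [-1.5, -1.3, 9.0]
gripper_width: 0.398
finger_force: 60.3
```

```bash
python3 st.py
```

```text
t 27.7 pos [587.8  30.4 105.3] yaw -17.05 F [-1.5 -1.3  9. ] Ftool [-1.7 -1.1 -9. ] M [-0.009  0.341  0.189] w 0.398 gf 60.3 j6 18.9
```

move_arm(deltas=[1, 0, 0, 0, 0, 0, 1, 1, 0, 0, 0, 0, 0, 2, 1, 0, 0, 0.1, 0, 0, 3, 1, 0, 0, 0.1, 0, 0, 4, 1, 0, 0, 0.2, 0, 0, 5, 1, 0, 0, 0.2, 0, 0, 6, 1, 0, 0, 0.2, 0, 0, 7, 1, 0, 0, 0.2, 0, 0, 8])

```text
time_s: 28.5
tool_pos: [0.5877, 0.0304, 0.1052]
tcp_rot: [[0.423, 0.906, 0.001], [0.906, -0.423, -0.0], [0.0, 0.001, -1.0]]
ft_force: [-2.8, 0.5, 10.6]
gripper_width: 0.401
finger_force: 60.5
```

```bash
python3 st.py
```

```text
t 28.5 pos [587.7  30.4 105.2] yaw -25.03 F [-2.8  0.5 10.6] Ftool [ -0.8  -2.8 -10.6] M [0.035 0.449 0.278] w 0.401 gf 60.5 j6 26.8
```

move_arm(deltas=[1, 0, 0, 0, 0, 0, 0.5, 1, 0, 0, 0, 0, 0, 1, 1, 0, 0, 0, 0, 0, 1.5, 1, 0, 0, 0, 0, 0, 2, 1, 0, 0, 0, 0, 0, 2.5, 1, 0, 0, 0, 0, 0, 3, 1, 0, 0, 0, 0, 0, 3.5, 1, 0, 0, 0, 0, 0, 4])

```text
time_s: 29.3
tool_pos: [0.5876, 0.0305, 0.1052]
tcp_rot: [[0.485, 0.875, 0.001], [0.875, -0.485, -0.0], [0.0, 0.001, -1.0]]
ft_force: [-1.8, 1.1, 10.5]
gripper_width: 0.398
finger_force: 60.5
```

```bash
python3 st.py
```

```text
t 29.3 pos [587.6  30.5 105.2] yaw -29.0 F [-1.8  1.1 10.5] Ftool [  0.1  -2.1 -10.5] M [0.12  0.477 0.289] w 0.398 gf 60.5 j6 30.8
```

move_arm(deltas=[0.4, 0, 0, 0, 0, 0, 0, 0.4, 0, 0, 0, 0, 0, 0, 0.4, 0, 0, -20, 0, 0, 0, 0.4, 0, 0, -50, 0, 0, 0, 0.4, -30.5, 5.4, -50, 0, 0, -8.5, 0.4, -61, 10.8, -50, 0, 0, -17, 0.4, -91.5, 16.2, -50, 0, 0, -25.5, 0.4, -122, 21.7, -50, 0, 0, -34])

```text
time_s: 30.1
tool_pos: [0.5466, -0.0878, 0.1539]
tcp_rot: [[-0.093, 0.996, -0.0], [0.996, 0.093, 0.0], [0.0, -0.0, -1.0]]
ft_force: [-0.1, -0.4, 0.5]
gripper_width: 0.6
finger_force: 0.0
```

move_arm(deltas=[0.4, 0, 0, 5, 0, 0, -8, 0.4, 0, 0, 20, 0, 0, -16, 0.4, 0, 0, 40, 0, 0, -20, 0.4, 0, 0, 49, 0, 0, -20, 0.4, 0, 0, 49, 0, 0, -20, 0.4, 0, 0, 49, 0, 0, -20, 1, 0, 0, 49, 0, 0, -20, 1, 0, 0, 49, 0, 0, -20])

```text
time_s: 30.9
tool_pos: [0.5483, -0.0867, 0.1062]
tcp_rot: [[-0.422, 0.907, 0.002], [0.907, 0.422, -0.0], [-0.001, 0.002, -1.0]]
ft_force: [1.4, 1.9, 2.5]
gripper_width: 0.404
finger_force: 59.4
```

```bash
python3 st.py
```

```text
t 30.9 pos [548.3 -86.7 106.2] yaw 24.95 F [1.4 1.9 2.5] Ftool [ 1.2  2.1 -2.5] M [ 0.365 -0.019 -0.017] w 0.404 gf 59.4 j6 -35.2
```

move_arm(deltas=[1, 0, 0.3, 0, 0, 0, 3, 1, 0, 0.3, 0.1, 0, 0, 6, 1, 0, 0.3, 0.2, 0, 0, 9, 1, 0, 0.3, 0.3, 0, 0, 12, 1, 0, 0.3, 0.4, 0, 0, 15, 1, 0, 0.3, 0.4, 0, 0, 18, 1, 0, 0.3, 0.5, 0, 0, 20, 1, 0, 0.3, 0.5, 0, 0, 22])

```text
time_s: 31.7
tool_pos: [0.548, -0.0867, 0.1057]
tcp_rot: [[-0.05, 0.999, 0.001], [0.999, 0.05, -0.0], [-0.0, 0.001, -1.0]]
ft_force: [-0.9, 0.2, 6.0]
gripper_width: 0.398
finger_force: 59.4
```

```bash
python3 st.py
```

```text
t 31.7 pos [548.  -86.7 105.7] yaw 2.89 F [-0.9  0.2  6. ] Ftool [ 0.2 -0.9 -6. ] M [0.069 0.336 0.062] w 0.398 gf 59.4 j6 -13.1
```

move_arm(deltas=[1, 0, 0, 0, 0, 0, 1.2, 1, 0, 0, 0, 0, 0, 2.4, 1, 0, 0, 0.1, 0, 0, 3.6, 1, 0, 0, 0.1, 0, 0, 5, 1, 0, 0, 0.1, 0, 0, 6.4, 1, 0, 0, 0.2, 0, 0, 7.8, 1, 0, 0, 0.2, 0, 0, 9, 1, 0, 0, 0.2, 0, 0, 10])

```text
time_s: 32.5
tool_pos: [0.5478, -0.0867, 0.1056]
tcp_rot: [[0.123, 0.992, 0.001], [0.992, -0.123, -0.0], [-0.0, 0.001, -1.0]]
ft_force: [-2.9, -0.7, 7.2]
gripper_width: 0.399
finger_force: 59.6
```

```bash
python3 st.py
```

```text
t 32.5 pos [547.8 -86.7 105.6] yaw -7.06 F [-2.9 -0.7  7.2] Ftool [-1.1 -2.8 -7.2] M [0.139 0.454 0.141] w 0.399 gf 59.6 j6 -3.2
```

move_arm(deltas=[1, 0, 0, 0, 0, 0, 1.2, 1, 0, 0, 0, 0, 0, 2.4, 1, 0, 0, 0.1, 0, 0, 3.6, 1, 0, 0, 0.1, 0, 0, 5, 1, 0, 0, 0.1, 0, 0, 6.4, 1, 0, 0, 0.2, 0, 0, 7.8, 1, 0, 0, 0.2, 0, 0, 9, 1, 0, 0, 0.2, 0, 0, 10])

```text
time_s: 33.3
tool_pos: [0.5477, -0.0867, 0.1054]
tcp_rot: [[0.293, 0.956, 0.001], [0.956, -0.293, -0.0], [-0.0, 0.001, -1.0]]
ft_force: [-3.8, 1.1, 7.3]
gripper_width: 0.399
finger_force: 59.7
```

```bash
python3 st.py
```

```text
t 33.3 pos [547.7 -86.7 105.4] yaw -17.05 F [-3.8  1.1  7.3] Ftool [-0.  -3.9 -7.3] M [0.142 0.586 0.279] w 0.399 gf 59.7 j6 6.8
```

move_arm(deltas=[1, 0, 0, 0, 0, 0, 0.6, 1, 0, 0, 0, 0, 0, 1.2, 1, 0, 0, 0, 0, 0, 1.8, 1, 0, 0, 0, 0, 0, 2.4, 1, 0, 0, 0, 0, 0, 3, 1, 0, 0, 0, 0, 0, 3.5, 1, 0, 0, 0, 0, 0, 4, 1, 0, 0, 0, 0, 0, 4.5])

```text
time_s: 34.1
tool_pos: [0.5476, -0.0866, 0.1054]
tcp_rot: [[0.367, 0.93, 0.0], [0.93, -0.367, -0.0], [-0.0, 0.0, -1.0]]
ft_force: [-2.9, 1.0, 8.0]
gripper_width: 0.403
finger_force: 59.7
```

```bash
python3 st.py
```

```text
t 34.1 pos [547.6 -86.6 105.4] yaw -21.51 F [-2.9  1.   8. ] Ftool [-0.1 -3.  -8. ] M [0.175 0.543 0.293] w 0.403 gf 59.7 j6 11.3
```

move_arm(deltas=[0.4, 0, 0, 0, 0, 0, 0, 0.4, 0, 0, 0, 0, 0, 0, 0.4, 0, 0, -20, 0, 0, 0, 0.4, 0, 0, -50, 0, 0, 0, 0.4, 15, -16, -50, 0, 0, -8.5, 0.4, 30, -32, -50, 0, 0, -17, 0.4, 45, -49, -50, 0, 0, -25.5, 0.4, 58.9, -65.1, -50, 0, 0, -34])

```text
time_s: 34.9
tool_pos: [0.5083, -0.0074, 0.1544]
tcp_rot: [[-0.222, 0.975, 0.001], [0.975, 0.222, -0.0], [-0.0, 0.001, -1.0]]
ft_force: [0.0, -0.0, 0.0]
gripper_width: 0.6
finger_force: 0.0
```

move_arm(deltas=[0.4, 0, 0, 5, 0, 0, 0, 0.4, 0, 0, 20, 0, 0, 0, 0.4, 0, 0, 40, 0, 0, 0, 0.4, 0, 0, 50, 0, 0, 0, 0.4, 0, 0, 50, 0, 0, 0, 0.4, 0, 0, 50, 0, 0, 0, 1, 0, 0, 50, 0, 0, 0, 1, 0, 0, 50, 0, 0, 0])

```text
time_s: 35.7
tool_pos: [0.5097, -0.0082, 0.1052]
tcp_rot: [[-0.216, 0.976, 0.003], [0.976, 0.216, -0.0], [-0.001, 0.002, -1.0]]
ft_force: [1.5, 0.8, 2.3]
gripper_width: 0.403
finger_force: 59.4
```

move_arm(deltas=[1, 0, 0, 0, 0, 0, 0, 1, 0, 0, 0, 0, 0, 0.4, 1, 0, 0, 0, 0, 0, 0.8, 1, 0, 0, 0, 0, 0, 1.2, 1, 0, 0, 0, 0, 0, 1.6, 1, 0, 0, 0, 0, 0, 2, 1, 0, 0, 0, 0, 0, 2.4, 1, 0, 0, 0, 0, 0, 2.8])

```text
time_s: 36.5
tool_pos: [0.5097, -0.0082, 0.1051]
tcp_rot: [[-0.169, 0.986, 0.003], [0.986, 0.169, -0.0], [-0.001, 0.002, -1.0]]
ft_force: [1.4, -0.1, 6.7]
gripper_width: 0.398
finger_force: 59.7
```

```bash
python3 st.py
```

```text
t 36.5 pos [509.7  -8.2 105.1] yaw 9.72 F [ 1.4 -0.1  6.7] Ftool [-0.3  1.3 -6.7] M [-0.058 -0.132  0.378] w 0.398 gf 59.7 j6 -11.9
```

move_arm(deltas=[0.4, 0, 0, 0, 0, 0, 0, 0.4, 0, 0, 0, 0, 0, 0, 0.4, 0, 0, -20, 0, 0, 0, 0.4, 0, 0, -50, 0, 0, 0, 0.4, -15, 27, -50, 0, 0, 0, 0.4, -30, 54, -50, 0, 0, 0, 0.4, -45, 82, -50, 0, 0, 0, 0.4, -59.5, 108.9, -50, 0, 0, 0])

```text
time_s: 37.3
tool_pos: [0.6267, -0.0488, 0.154]
tcp_rot: [[-0.168, 0.986, -0.001], [0.986, 0.168, 0.0], [0.0, -0.0, -1.0]]
ft_force: [-0.5, 1.1, 0.0]
gripper_width: 0.599
finger_force: 0.0
```

move_arm(deltas=[0.4, 0, 0, 5, 0, 0, 0, 0.4, 0, 0, 20, 0, 0, 0, 0.4, 0, 0, 40, 0, 0, 0, 0.4, 0, 0, 50, 0, 0, 0, 0.4, 0, 0, 50, 0, 0, 0, 0.4, 0, 0, 50, 0, 0, 0, 1, 0, 0, 50, 0, 0, 0, 1, 0, 0, 50, 0, 0, 0])

```text
time_s: 38.1
tool_pos: [0.6269, -0.0483, 0.1053]
tcp_rot: [[-0.168, 0.986, 0.002], [0.986, 0.168, 0.0], [-0.0, 0.002, -1.0]]
ft_force: [0.2, 1.5, 2.5]
gripper_width: 0.397
finger_force: 59.6
```

move_arm(deltas=[1, 0, 0, 0, 0, 0, 0, 1, 0, 0, 0, 0, 0, 0.4, 1, 0, 0, 0, 0, 0, 0.8, 1, 0, 0, 0, 0, 0, 1.2, 1, 0, 0, 0, 0, 0, 1.6, 1, 0, 0, 0, 0, 0, 2, 1, 0, 0, 0, 0, 0, 2.4, 1, 0, 0, 0, 0, 0, 2.8])

```text
time_s: 38.9
tool_pos: [0.6268, -0.0483, 0.1053]
tcp_rot: [[-0.12, 0.993, 0.002], [0.993, 0.12, -0.0], [-0.0, 0.002, -1.0]]
ft_force: [0.8, 1.8, 6.5]
gripper_width: 0.399
finger_force: 60.3
```

```bash
python3 st.py
```

```text
t 38.9 pos [626.8 -48.3 105.3] yaw 6.9 F [0.8 1.8 6.5] Ftool [ 1.6  1.  -6.5] M [ 0.316 -0.08   0.299] w 0.399 gf 60.3 j6 -12.4
```

move_arm(deltas=[0.4, 0, 0, 0, 0, 0, 0, 0.4, 0, 0, 0, 0, 0, 0, 0.4, 0, 0, -20, 0, 0, 0, 0.4, 0, 0, -50, 0, 0, 0, 0.4, 21, -7, -50, 0, 0, 0, 0.4, 42, -14, -50, 0, 0, 0, 0.4, 63, -21, -50, 0, 0, 0, 0.4, 82.9, -28.9, -50, 0, 0, 0])

```text
time_s: 39.7
tool_pos: [0.5866, 0.031, 0.1539]
tcp_rot: [[-0.12, 0.993, -0.001], [0.993, 0.12, -0.0], [-0.0, -0.001, -1.0]]
ft_force: [0.7, 0.2, 0.3]
gripper_width: 0.593
finger_force: 0.0
```

move_arm(deltas=[0.4, 0, 0, 5, 0, 0, 0, 0.4, 0, 0, 20, 0, 0, 0, 0.4, 0, 0, 40, 0, 0, 0, 0.4, 0, 0, 50, 0, 0, 0, 0.4, 0, 0, 50, 0, 0, 0, 0.4, 0, 0, 50, 0, 0, 0, 1, 0, 0, 50, 0, 0, 0, 1, 0, 0, 50, 0, 0, 0])

```text
time_s: 40.5
tool_pos: [0.5884, 0.0303, 0.1051]
tcp_rot: [[-0.12, 0.993, 0.002], [0.993, 0.12, -0.0], [-0.0, 0.002, -1.0]]
ft_force: [2.0, -0.6, -0.4]
gripper_width: 0.404
finger_force: 59.8
```

move_arm(deltas=[1, 0, 0, 0, 0, 0, 0, 1, 0, 0, 0, 0, 0, 0.4, 1, 0, 0, 0, 0, 0, 0.8, 1, 0, 0, 0, 0, 0, 1.2, 1, 0, 0, 0, 0, 0, 1.6, 1, 0, 0, 0, 0, 0, 2, 1, 0, 0, 0, 0, 0, 2.4, 1, 0, 0, 0, 0, 0, 2.8])

```text
time_s: 41.3
tool_pos: [0.5883, 0.0303, 0.105]
tcp_rot: [[-0.071, 0.997, 0.002], [0.997, 0.071, -0.0], [-0.001, 0.002, -1.0]]
ft_force: [1.2, -2.3, 5.3]
gripper_width: 0.398
finger_force: 60.2
```

```bash
python3 st.py
```

```text
t 41.3 pos [588.3  30.3 105. ] yaw 4.09 F [ 1.2 -2.3  5.3] Ftool [-2.4  1.  -5.3] M [-0.394 -0.273  0.34 ] w 0.398 gf 60.2 j6 -2.3
```

move_arm(deltas=[0.4, 0, 0, 0, 0, 0, 0, 0.4, 0, 0, 0, 0, 0, 0, 0.4, 0, 0, -20, 0, 0, 0, 0.4, 0, 0, -50, 0, 0, 0, 0.4, 0, 0, -80, 0, 0, 0, 0.4, 0, 0, -110, 0, 0, 0, 0.4, 0, 0, -110, 0, 0, 0, 0.4, 0, 0, -110, 0, 0, 0])

```text
time_s: 42.1
tool_pos: [0.5871, 0.0306, 0.2143]
tcp_rot: [[-0.071, 0.997, 0.0], [0.997, 0.071, 0.0], [0.0, 0.0, -1.0]]
ft_force: [0.3, -0.6, -0.9]
gripper_width: 0.604
finger_force: 0.0
```

```bash
python3 - <<'E'
from bench import eyes; import cv2
cv2.imwrite("pics/s9.png",cv2.resize(eyes.camera("scene")[190:340,200:370,::-1],None,fx=3,fy=3))
E
```

```text
(no output)
```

View pics/s9.png

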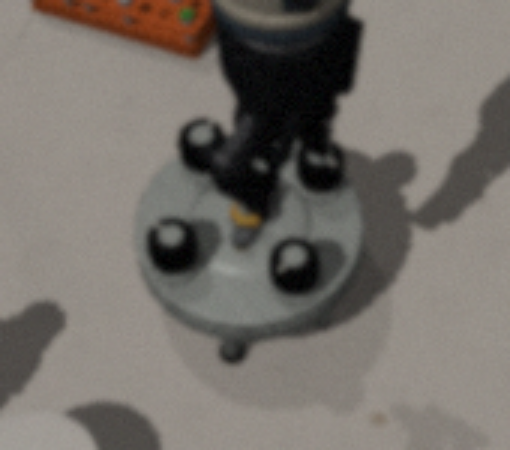

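The crop shows the cover sitting flat around (250,235), all four knobs in place and the gripper clear above. The last torque readings taken while turning were 0.29–0.38 N m. Handing in.

```bash
python3 -c "
from bench import hand_in; print(hand_in())"
```

```text
the job is handed in; nothing more can be done
None
```

The job is handed in at about 42 s of the 72 s allowed: all four knobs were tightened crosswise in two rounds to about 0.29–0.38 N m (last readings while turning), the cover looks flat on the rim, and the arm is clear, but `hand_in()` returned no verdict.

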